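Find the full screw tin by its weight

TASK

Three identical closed screw tins stand among the things on the bench; one is full, the other two are part used. Find the heaviest by feel, setting the others down again upright on the bench without dropping them or knocking the dish, the block or the tape out of place. Finish while holding the heaviest tin in the gripper, upright and still, centred over the steel dish and about a hand's breadth above it; do not put it down or let go at the end.

Things in the scene. Friction and masses are not known exactly. Their poses are not given: they have to be found in the camera images.
- tin_a: one of three closed tins that look exactly alike: upright plain metal cylinder, 58 mm diameter, 80 mm high, fixed lid, plain cardboard band round it; origin at the centre of its underside, z up along its axis; stands on the bench (z = 0). The full tin weighs 0.65 to 0.8 kg, the two part-used ones 0.25 to 0.42 kg; any of the three may be the full one, only lifting tells.
- tin_b: one of three closed tins that look exactly alike: upright plain metal cylinder, 58 mm diameter, 80 mm high, fixed lid, plain cardboard band round it; origin at the centre of its underside, z up along its axis; stands on the bench (z = 0). The full tin weighs 0.65 to 0.8 kg, the two part-used ones 0.25 to 0.42 kg; any of the three may be the full one, only lifting tells.
- tin_c: one of three closed tins that look exactly alike: upright plain metal cylinder, 58 mm diameter, 80 mm high, fixed lid, plain cardboard band round it; origin at the centre of its underside, z up along its axis; stands on the bench (z = 0). The full tin weighs 0.65 to 0.8 kg, the two part-used ones 0.25 to 0.42 kg; any of the three may be the full one, only lifting tells.
- dish: round pressed steel dish with washers and bolts in it, 128 mm diameter, 32 mm high; origin at the centre of its underside, on the bench top
- block: plain steel block, a bystander, 45 x 56 mm, 42 mm high; origin at the centre of its underside
- tape: small roll of black tape lying flat, a bystander, 58 mm diameter, 19 mm high; origin at the centre of its underside
Things that resemble listed ones, but are neither listed nor needed, are in the scene too. Leave any green look-alike of the tin_b alone.

How it is judged (in metres and radians):
At the end, for the whole second after the job is handed in: Heaviest tin held in the fingers, 80 to 300 mm above the bench, tilt under 0.25 rad, under 0.04 m/s, within 50 mm of the dish's centre, touching no dish or tin; the two lighter ones released, upright within 0.1 rad on the bench; dish, block and tape within 30 mm of their starts (((height (world z) of tin_a between 0.08 and 0.3 m and angle between tin_a's own z axis and vertical below 0.25 rad and horizontal distance between tin_a and dish below 0.05 m and linear speed of tin_a below 0.04 m/s and contact force between tin_a and the fingers above 2 N and contact force between tin_a and dish below 0.1 N and height (world z) of tin_b between -0.008 and 0.008 m and angle between each of tin_b, tin_c's own z axis and vertical below 0.1 rad and contact force between each of tin_b, tin_c and the fingers below 0.1 N and contact force between tin_a and tin_b below 0.1 N and contact force between each of tin_b, tin_c and anything else below 9 N and height (world z) of tin_c between -0.008 and 0.008 m and contact force between tin_a and tin_c below 0.1 N) or (height (world z) of tin_b between 0.08 and 0.3 m and angle between tin_b's own z axis and vertical below 0.25 rad and horizontal distance between tin_b and dish below 0.05 m and linear speed of tin_b below 0.04 m/s and contact force between tin_b and the fingers above 2 N and contact force between tin_b and dish below 0.1 N and height (world z) of tin_a between -0.008 and 0.008 m and angle between each of tin_a, tin_c's own z axis and vertical below 0.1 rad and contact force between each of tin_a, tin_c and the fingers below 0.1 N and contact force between tin_b and tin_a below 0.1 N and contact force between each of tin_a, tin_c and anything else below 9 N and height (world z) of tin_c between -0.008 and 0.008 m and contact force between tin_b and tin_c below 0.1 N) or (height (world z) of tin_c between 0.08 and 0.3 m and angle between tin_c's own z axis and vertical below 0.25 rad and horizontal distance between tin_c and dish below 0.05 m and linear speed of tin_c below 0.04 m/s and contact force between tin_c and the fingers above 2 N and contact force between tin_c and dish below 0.1 N and height (world z) of tin_a between -0.008 and 0.008 m and angle between each of tin_a, tin_b's own z axis and vertical below 0.1 rad and contact force between each of tin_a, tin_b and the fingers below 0.1 N and contact force between tin_c and tin_a below 0.1 N and contact force between each of tin_a, tin_b and anything else below 9 N and height (world z) of tin_b between -0.008 and 0.008 m and contact force between tin_c and tin_b below 0.1 N)) and distance of each of dish, block, tape from where it was at the start of the episode below 0.03 m); the arm keeps its last pose, push and grip.
It fails at once if a tin is let go while it is more than 25 mm above the bench ((height (world z) of tin_a above 0.025 m and contact force between tin_a and the fingers below 0.1 N) or (height (world z) of tin_b above 0.025 m and contact force between tin_b and the fingers below 0.1 N) or (height (world z) of tin_c above 0.025 m and contact force between tin_c and the fingers below 0.1 N)).
It fails at once if a tin is tipped over (more than 0.6 rad) (angle between any of tin_a, tin_b, tin_c's own z axis and vertical above 0.6 rad).
It fails at once if the dish, the block or the tape is pushed more than 30 mm away (distance of any of dish, block, tape from where it was at the start of the episode above 0.03 m).
It also fails if it takes over 72 s, if anything falls off the work surface, if the arm or the gripper's body presses on something with over 40 N, if the wrist force passes 120 N, or if a joint passes its speed limit or range.

ROBOT

A 6-joint arm with a two-finger parallel gripper is mounted at the origin on a cart in front of the work surface, level with it; the furniture and walls round the work are solid. World frame = base frame: x ahead of the robot, y to its left, z up, the work surface at z = 0. Lengths are in m, angles in degrees, forces in N, time in s.
With the tool pointing down it reaches from about 0.35 to 0.8 m from the base axis. Payload 7.3 kg.
Tool frame: the origin (TCP) lies between the finger pads; the fingertips stand 22 mm ahead of it and the grasp point (between the pads) lies 3 mm ahead of it; z points along the fingers, y is the line along which they close (so a half turn about z gives the same grasp; the last joint's range is limited). The gripper opens to 85 mm and grips with 20 to 120 N. Pads are 22 mm wide; open, the fingers measure 114 mm over their backs; the gripper's body (76 mm by 85 mm) begins 54 mm behind the grasp point. The pads swing forward as they close: fully open they stand 13 mm farther back than shut.
Start: joints at [-84.11, 19.595, 87.324, -0, 73.075, -8.365], TCP at [0.129, -0.509, 0.215] pointing down, gripper open.
Joint ranges: [-145.02, 145.02], [-44.19, 115.74], [2.07, 154.8], [-57.11, 237.11], [16.16, 152.29], [-177.93, 177.93]. Speed limits (degrees/s): [147.25, 147.25, 180, 180, 180, 180].

INTERFACE

Orientations are given as [roll, pitch, yaw] about the fixed x, y, z axes, in that order (R = Rz(yaw) Ry(pitch) Rx(roll)).
In Python, from plant import sensors, get_image, camera_params, env gives the robot as it stands.
- The arm moves only by the shell command python3 -m inch 'ROWS' [FORCE]. ROWS is JSON, a list of rows, each a list of 3 entries, a list of its own where there are three numbers: the shift along the tool's x, y, z in mm, then the turn, a rotation vector about the tool's x, y, z in degrees, then the finger opening in mm, from 0 to 85.4. A call has 1 to 10 rows; each row shifts and turns the commanded pose from where the row before left it, along the tool's axes as they then stand; what a row does not reach is not made up. A row lasts 1/10 s, in which the tool goes at most 50 mm and 8.59 degrees, less where a joint would pass 70% of its speed; a pose out of reach is approached as far as the arm can. A call is refused whole if a number of a shift passes 50 or a number of a turn 8.59, either way. A call with a gripper value outside its range is refused whole. The fingers move at their own pace and stop on an object; FORCE is the grip in N (left out, the last holds). Time passes only in rows, so rows that do not move let the fingers close. It gives the time, the measured TCP pose, the force, the opening and the grip force at its end, in the units of the state.
- sensors.sense(): the state, without advancing time (a new reading comes with each control period).
- get_image(name): name is "side" or "top"; returns the picture (384x512x3 uint8, blue, green, red); there is no depth.
- camera_params(name): a dict with "intrinsics" (3x3 intrinsics, pixels), "k1" (the pictures are not rectified: a ray, as slopes to the right and down, at radius r is drawn at 1 + k1 r^2 times it, then the intrinsics apply), "xyz" and "orientation" of the camera in the world. Camera axes: x right, y down, z forward; pixel columns grow to the right and rows downward; lengths in m; the calibration is good to about 2 mm. A picture is of the moment at which its call begins. camera_params takes no time and is no camera call.
- env.hand_in(): hands the job in; it is judged then, once.
The state is a dict: "t": time; "q": joint angles; "qd": joint speeds; "effort": joint torques, N m; "ee_pos": TCP position; "tcp_rot": TCP orientation; "wrist_force": force on the tool from outside, world axes, zero at the start; "torque": the same for the moment, N m; "opening": finger opening in m; "grip_force": force on a finger pad.
Only numpy, scipy, OpenCV 4.12 (cv2) and the standard library are available. Lean on these libraries where they do the work, as an engineer would, in place of code of your own. Each camera call takes 0.05 s, during which the arm holds its last target. There are 200 camera calls.

## Working session

There is one attempt and no reset: what is moved stays moved. The work goes in short steps, Python scripts to look and compute and a shell command to move; the robot and the scene stay as the last step left them, time stands still between calls to the robot, and variables do not carry over. Pictures are saved under pics/ and viewed, at most 10 in all, crops included, and the job is handed in when it is done.

```bash
ls; mkdir -p pics
python3 - <<'E'
from plant import sensors,get_image,camera_params
import cv2
for n in("top","side"):
    cv2.imwrite(f"pics/{n}0.png",get_image(n)); print(camera_params(n))
print(sensors.sense())
E
```

```text
pics
{'intrinsics': array([[377.76306691,   0.        , 254.7481282 ],
       [  0.        , 377.76306691, 195.37920144],
       [  0.        ,   0.        ,   1.        ]]), 'k1': 0.005301312766161972, 'xyz': array([0.49498583, 0.06389831, 0.88559955]), 'orientation': array([-174.418269  ,    0.37859036,  -89.63686462])}
{'intrinsics': array([[422.29437101,   0.        , 261.15262747],
       [  0.        , 422.29437101, 194.19688265],
       [  0.        ,   0.        ,   1.        ]]), 'k1': 0.01856620712945383, 'xyz': array([0.39406336, 0.69398432, 0.58560204]), 'orientation': array([-129.60211842,    0.53704303, -165.57371595])}
{'t': 0.1, 'q': array([-8.41103658e+01,  1.96323957e+01,  8.73714122e+01, -6.45297608e-04,
        7.30746464e+01, -8.36491417e+00]), 'qd': array([ 0.05368628, -0.1319599 , -0.1940174 , -0.05024485,  0.0500058 ,
        0.06896679]), 'effort': array([ 2.59814966e-03, -4.34445763e+01, -2.46491808e+01, -2.63699312e-04,
        4.62644253e-03,  6.47803773e-06]), 'ee_pos': array([ 0.12925225, -0.50845172,  0.21399801]), 'tcp_rot': array([-1.79922291e+02, -1.08027926e-02,  1.42547293e+01]), 'wrist_force': array([ 0.2158738 , -0.03663271,  0.31692085]), 'torque': array([ 0.05942961, -0.00813125,  0.00386838]), 'grip_force': 0.0, 'opening': 0.08515996329850165}
```

View pics/top0.png

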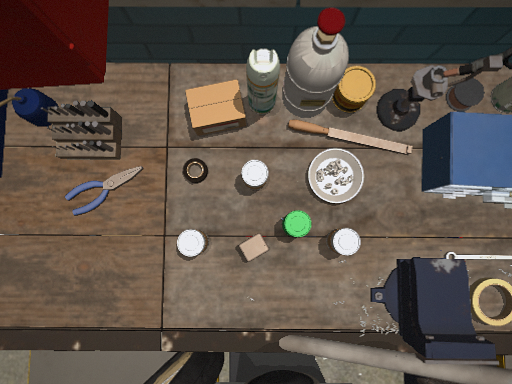

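View pics/side0.png

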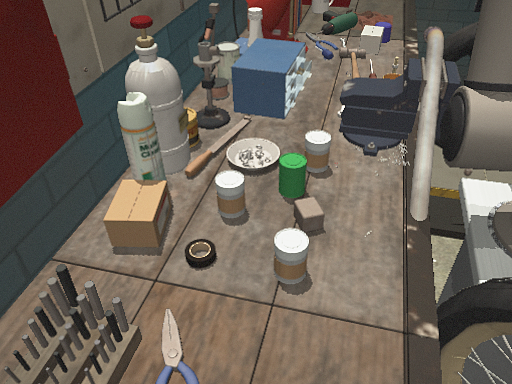

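The top view shows three white-lidded tins at about (255,173), (191,243) and (346,242). The dish is at (336,176), the block at (253,247), the tape at (195,170) and the green look-alike at (297,224). In the side view the tin lids are at (230,181), (291,240) and (317,138).

```bash
cat > h.py <<'E'
import numpy as np, cv2
from scipy.spatial.transform import Rotation as Ro
from plant import camera_params
def ray(n,px):
    c=camera_params(n);K=c['intrinsics'];d=np.array([(px[0]-K[0,2])/K[0,0],(px[1]-K[1,2])/K[1,1]])
    s=d.copy()
    for _ in range(10): s=d/(1+c['k1']*(s@s))
    v=Ro.from_euler('xyz',c['orientation'],degrees=True).apply([*s,1.]); return c['xyz'],v/np.linalg.norm(v)
def plane(n,px,z):
    o,v=ray(n,px); return o+v*(z-o[2])/v[2]
def tri(p,q):
    o,v=ray('top',p);o2,v2=ray('side',q)
    s=np.linalg.lstsq(np.c_[v,-v2],o2-o,rcond=None)[0];a=o+v*s[0];b=o2+v2*s[1]
    return (a+b)/2,np.linalg.norm(a-b)
def blob(m,px,r=40):
    w=np.zeros_like(m);cv2.circle(w,px,r,255,-1)
    n,L,st,ce=cv2.connectedComponentsWithStats(m&w)
    k=min((i for i in range(1,n) if st[i,4]>60),key=lambda i:np.hypot(*(ce[i]-px)))
    c=max(cv2.findContours((L==k).astype('u1'),cv2.RETR_EXTERNAL,cv2.CHAIN_APPROX_NONE)[0],key=len)
    return cv2.fitEllipse(cv2.convexHull(c)),st[k].tolist()
def white(im,t=150):
    h=cv2.cvtColor(im,cv2.COLOR_BGR2HSV); return cv2.inRange(h,(0,0,t),(180,50,255))
E
python3 - <<'E'
from h import *
T=cv2.imread('pics/top0.png');S=cv2.imread('pics/side0.png')
np.set_printoptions(precision=4,suppress=True)
for p,q in (((255,173),(230,180)),((191,243),(291,240)),((346,242),(317,138))):
    e,s=blob(white(T),p,22);f,s2=blob(white(S,170),q,24)
    print(e,s,f,s2,tri(e[0],f[0]),plane('top',e[0],.08))
hs=cv2.cvtColor(T,cv2.COLOR_BGR2HSV)
g=cv2.inRange(hs,(50,120,60),(75,255,255)); e,s=blob(g,(297,224),22);gs=cv2.cvtColor(S,cv2.COLOR_BGR2HSV);f,s2=blob(cv2.inRange(gs,(50,120,140),(75,255,255)),(293,161),22)
print('green',e,plane('top',e[0],.08))
e,s=blob(white(T,140),(336,176),34);f,s2=blob(white(S,140),(253,155),34);print('dish',e,s,f,tri(e[0],f[0]),plane('top',e[0],.03))
print('block',plane('top',(253,247),.04),'tape',plane('top',(195,170),.02))
E
```

```text
((254.40048217773438, 172.27857971191406), (25.87752914428711, 26.86254119873047), 89.58098602294922) [241, 160, 28, 26, 553] ((229.03204345703125, 178.7181396484375), (17.87963104248047, 29.4028377532959), 87.70001220703125) [215, 170, 29, 18, 420] (array([0.6242, 0.0709, 0.079 ]), np.float64(0.0007603826887043964)) [0.6237 0.0708 0.08  ]
((190.12158203125, 242.43930053710938), (26.57929229736328, 27.233243942260742), 28.424510955810547) [177, 229, 27, 28, 581] ((290.9789733886719, 240.11203002929688), (25.143007278442383, 34.84415054321289), 94.74101257324219) [274, 228, 35, 25, 696] (array([0.473 , 0.2062, 0.0791]), np.float64(0.0005800979702777944)) [0.4727 0.206  0.08  ]
((346.44525146484375, 241.44522094726562), (26.77941131591797, 27.43498992919922), 106.19258117675781) [333, 228, 28, 28, 588] ((317.8186340332031, 136.5545196533203), (13.82442855834961, 26.09871482849121), 93.15997314453125) [305, 130, 26, 14, 287] (array([ 0.4775, -0.1248,  0.0792]), np.float64(0.0012059175527334408)) [ 0.477  -0.1247  0.08  ]
green ((296.63787841796875, 223.6560821533203), (26.69089126586914, 27.771045684814453), 72.98783111572266) [ 0.5138 -0.0197  0.08  ]
dish ((335.8385009765625, 175.20516967773438), (54.44178771972656, 56.21095657348633), 109.53678131103516) [308, 148, 57, 55, 2258] ((252.5865020751953, 152.4984130859375), (31.20317840576172, 53.84828186035156), 88.66353607177734) (array([ 0.6287, -0.1174,  0.017 ]), np.float64(0.0015920742723181595)) [ 0.6259 -0.1148  0.03  ]
block [0.4625 0.0732 0.04  ] tape [0.6379 0.2091 0.02  ]
```

Run:
```python
from h import *
np.set_printoptions(precision=3,suppress=True)
print('rail end',tri((283,343),(420,217)))
print('vise left lug',tri((375,295),(375,147)))
S=cv2.imread('pics/side0.png')[10:230,310:512];cv2.imwrite('pics/c1.png',cv2.resize(S,None,fx=2.6,fy=2.6,interpolation=2))
T=cv2.imread('pics/top0.png')[230:384,270:512];cv2.imwrite('pics/c2.png',cv2.resize(T,None,fx=3,fy=3,interpolation=2))
```

```text
rail end (array([0.246, 0.004, 0.001]), np.float64(0.0007831066594630294))
vise left lug (array([ 0.352, -0.2  ,  0.022]), np.float64(0.01008407271258149))
```

View pics/c1.png

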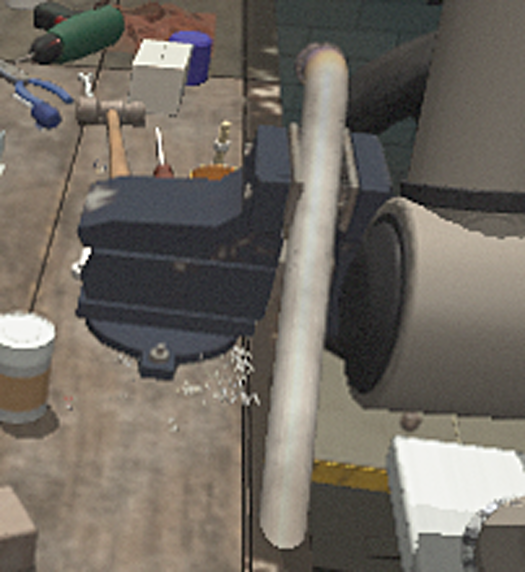

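View pics/c2.png

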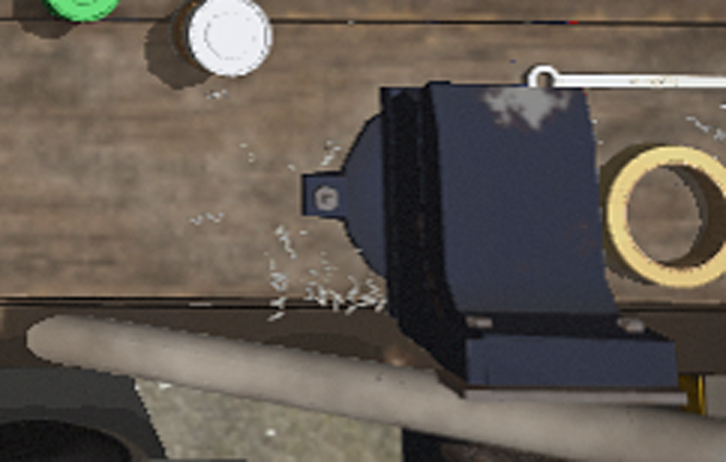

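The crops show the dark vise to the right of the front tin, with a slanted pipe lying along the bench front. I'll check how high both stand before crossing them.

Run:
```python
from h import *
np.set_printoptions(precision=3,suppress=True)
o2,a=ray('side',(420,200));_,b=ray('side',(433,28));n=np.cross(a,b)
for px in((300,345),(400,356),(440,365),(512,378)):
    o,v=ray('top',px);print('pipe',px,o+v*(n@(o2-o))/(n@v))
# far end: extrapolate pipe line to side pixel end
o,v=ray('top',(300,345));p=o+v*(n@(o2-o))/(n@v);o,v=ray('top',(512,378));q=o+v*(n@(o2-o))/(n@v)
d=q-p;s=np.linalg.lstsq(np.c_[d,-b],o2-p,rcond=None)[0];print('far end',p+d*s[0])
print('vise corner',tri((414,258),(343,94)),tri((399,258),(343,96)))
```

```text
pipe (300, 345) [ 0.249 -0.031  0.026]
pipe (400, 356) [ 0.242 -0.233  0.072]
pipe (440, 365) [ 0.253 -0.275  0.156]
pipe (512, 378) [ 0.261 -0.354  0.237]
far end [ 0.262 -0.376  0.251]
vise corner (array([ 0.443, -0.246,  0.128]), np.float64(0.006084998296694404)) (array([ 0.443, -0.213,  0.139]), np.float64(0.008806945862099087))
```

```bash
python3 -m inch '[[[0,0,-19],[0,0,-8.4],85],[[0,0,-19],[0,0,-8.4],85],[[0,0,-19],[0,0,-8.4],85],[[0,0,-19],[0,0,-8.4],85],[[0,0,-19],[0,0,-8.4],85],[[0,0,-19],[0,0,-8.4],85],[[0,0,-19],[0,0,-8.4],85],[[0,0,-19],[0,0,-8.4],85],[[0,0,-19],[0,0,-8.4],85],[[0,0,0],[0,0,0],85]]' 60
```

```text
t: 1.1
ee_pos: [0.1294, -0.5095, 0.3877]
tcp_rot: [180.0, 0.2, 89.9]
wrist_force: [-0.7, 0.3, -1.0]
opening: 0.0851
grip_force: 0.0
```

```bash
python3 -m inch '[[[32,29,0],[0,0,0],85],[[32,29,0],[0,0,0],85],[[32,29,0],[0,0,0],85],[[32,29,0],[0,0,0],85],[[32,29,0],[0,0,0],85],[[32,29,0],[0,0,0],85],[[32,29,0],[0,0,0],85],[[32,29,0],[0,0,0],85],[[32,29,0],[0,0,0],85],[[32,29,0],[0,0,0],85]]'; python3 -m inch '[[[32,29,0],[0,0,0],85],[[32,29,0],[0,0,0],85],[[0,0,0],[0,0,0],85],[[0,0,0],[0,0,0],85]]'
```

```text
t: 2.1
ee_pos: [0.4207, -0.1878, 0.3843]
tcp_rot: [-179.9, -0.0, 89.6]
wrist_force: [0.4, -0.6, -0.3]
opening: 0.0853
grip_force: 0.0
t: 2.5
ee_pos: [0.4783, -0.1249, 0.384]
tcp_rot: [-179.9, -0.0, 89.8]
wrist_force: [-0.0, -0.0, 0.7]
opening: 0.0849
grip_force: 0.0
```

```bash
python3 -m inch '[[[0,-1,40],[0,0,0],85],[[0,0,40],[0,0,0],85],[[0,0,40],[0,0,0],85],[[0,0,40],[0,0,0],85],[[0,0,40],[0,0,0],85],[[0,0,30],[0,0,0],85],[[0,0,30],[0,0,0],85],[[0,0,30],[0,0,0],85],[[0,0,22],[0,0,0],85],[[0,0,20],[0,0,0],85]]'; python3 -m inch '[[[0,0,0],[0,0,0],85],[[0,0,0],[0,0,0],40],[[0,0,0],[0,0,0],40],[[0,0,0],[0,0,0],40],[[0,0,0],[0,0,0],40],[[0,0,0],[0,0,0],40],[[0,0,0],[0,0,0],40],[[0,0,0],[0,0,0],40]]' 60
```

```text
t: 3.5
ee_pos: [0.4757, -0.1267, 0.0521]
tcp_rot: [-179.9, -0.0, 89.6]
wrist_force: [-0.3, 0.8, -0.2]
opening: 0.0854
grip_force: 0.0
t: 4.3
ee_pos: [0.4771, -0.1264, 0.0556]
tcp_rot: [179.9, 0.1, 89.8]
wrist_force: [-5.3, -1.1, 9.2]
opening: 0.0542
grip_force: 66.1
```

```bash
python3 -m inch '[[[0,0,0],[0,0,0],40],[[0,0,-5],[0,0,0],40],[[0,0,-15],[0,0,0],40],[[0,0,-15],[0,0,0],40],[[0,0,-5],[0,0,0],40],[[0,0,0],[0,0,0],40],[[0,0,0],[0,0,0],40],[[0,0,0],[0,0,0],40],[[0,0,0],[0,0,0],40]]'
python3 - <<'E'
from plant import sensors,get_image
import cv2
for i in range(4): 
    im=get_image('side'); print(sensors.sense()['wrist_force'],sensors.sense()['torque'])
cv2.imwrite('pics/s1.png',im)
E
```

```text
t: 5.2
ee_pos: [0.4769, -0.1256, 0.093]
tcp_rot: [-179.9, -0.0, 89.9]
wrist_force: [0.1, -0.8, -3.6]
opening: 0.0542
grip_force: 67.5
[ 0.94858989  0.94804979 -3.82666373] [ 0.00133001  0.00761822 -0.03440545]
[-0.41018     0.27756302 -3.96974872] [0.01149745 0.0260333  0.02000742]
[ 0.58094992 -0.17856196 -3.98320973] [ 0.02105721 -0.02744221 -0.04136216]
[ 0.88239525  0.2427033  -4.01392831] [ 0.04123234  0.01854071 -0.01657971]
```

View pics/s1.png

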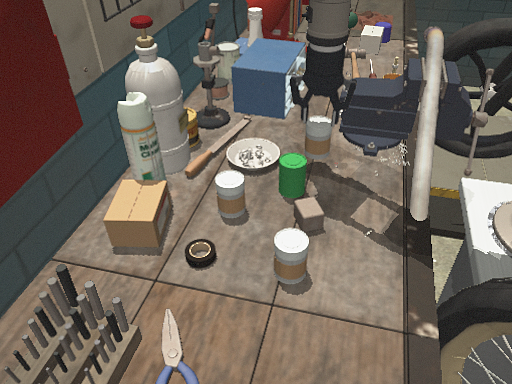

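This tin weighs about 4.0 N (0.40 kg), so it's part used, and the picture shows it held upright just clear of the bench. I'll set it down.

```bash
python3 -m inch '[[[0,0,10],[0,0,0],40],[[0,0,10],[0,0,0],40],[[0,0,9],[0,0,0],40],[[0,0,4],[0,0,0],40],[[0,0,2],[0,0,0],40],[[0,0,1],[0,0,0],40],[[0,0,1],[0,0,0],40],[[0,0,0],[0,0,0],40]]'
```

```text
t: 6.2
ee_pos: [0.4774, -0.1258, 0.0567]
tcp_rot: [180.0, 0.0, 89.9]
wrist_force: [0.6, 0.6, -4.0]
opening: 0.0541
grip_force: 67.5
```

```bash
python3 -m inch '[[[0,0,1],[0,0,0],40],[[0,0,1],[0,0,0],40],[[0,0,0],[0,0,0],40]]'
```

```text
t: 6.5
ee_pos: [0.4775, -0.1259, 0.0557]
tcp_rot: [179.9, 0.0, 89.9]
wrist_force: [-1.8, 0.3, 5.5]
opening: 0.0541
grip_force: 69.6
```

```bash
python3 -m inch '[[[0,0,0],[0,0,0],60],[[0,0,0],[0,0,0],85],[[0,0,0],[0,0,0],85],[[0,0,0],[0,0,0],85],[[0,0,-15],[0,0,0],85],[[0,0,-35],[0,0,0],85],[[0,0,-40],[0,0,0],85],[[0,0,-40],[0,0,0],85],[[0,0,-20],[0,0,0],85],[[0,0,0],[0,0,0],85]]'; python3 -m inch '[[[30,22,0],[0,0,0],85],[[35,26,0],[0,0,0],85],[[35,26,0],[0,0,0],85],[[35,26,0],[0,0,0],85],[[35,26,0],[0,0,0],85],[[27,20,0],[0,0,0],85],[[0,0,0],[0,0,0],85],[[0,0,0],[0,0,0],85]]'
```

```text
t: 7.5
ee_pos: [0.4789, -0.1264, 0.2078]
tcp_rot: [179.6, 0.2, 89.9]
wrist_force: [0.6, 0.1, -0.5]
opening: 0.0848
grip_force: 0.0
t: 8.3
ee_pos: [0.6231, 0.0713, 0.2026]
tcp_rot: [-179.8, 0.0, 89.9]
wrist_force: [-0.8, 0.3, -0.0]
opening: 0.0854
grip_force: 0.0
```

```bash
python3 -m inch '[[[0,1,20],[0,0,0],85],[[0,0,30],[0,0,0],85],[[0,0,30],[0,0,0],85],[[0,0,30],[0,0,0],85],[[0,0,20],[0,0,0],85],[[0,0,15],[0,0,0],85],[[0,0,5],[0,0,0],85],[[0,0,0],[0,0,0],85]]'; python3 -m inch '[[[0,0,0],[0,0,0],40],[[0,0,0],[0,0,0],40],[[0,0,0],[0,0,0],40],[[0,0,0],[0,0,0],40],[[0,0,0],[0,0,0],40],[[0,0,0],[0,0,0],40],[[0,0,0],[0,0,0],40],[[0,0,0],[0,0,0],40]]' 60;  python3 -m inch '[[[0,0,-5],[0,0,0],40],[[0,0,-15],[0,0,0],40],[[0,0,-15],[0,0,0],40],[[0,0,-5],[0,0,0],40],[[0,0,0],[0,0,0],40],[[0,0,0],[0,0,0],40],[[0,0,0],[0,0,0],40],[[0,0,0],[0,0,0],40]]'
```

```text
t: 9.1
ee_pos: [0.6239, 0.0699, 0.0539]
tcp_rot: [-179.9, 0.0, 89.8]
wrist_force: [-0.8, -0.8, -0.1]
opening: 0.0852
grip_force: 0.0
t: 9.9
ee_pos: [0.6247, 0.0709, 0.0567]
tcp_rot: [179.9, 0.0, 89.9]
wrist_force: [-4.8, -1.1, 8.7]
opening: 0.0542
grip_force: 64.3
t: 10.7
ee_pos: [0.6244, 0.0709, 0.0938]
tcp_rot: [-179.9, 0.0, 89.9]
wrist_force: [1.0, -0.4, -2.6]
opening: 0.0539
grip_force: 65.6
```

Run:
```python
from plant import sensors,get_image
import cv2
for i in range(3): 
    im=get_image('side'); print(sensors.sense()['wrist_force'])
cv2.imwrite('pics/s2.png',im)
```

```text
[-0.39638459 -0.02462022 -4.13470777]
[ 0.63731225 -0.2013287  -3.21954448]
[-0.55006356 -0.60909825 -3.55829635]
```

View pics/s2.png

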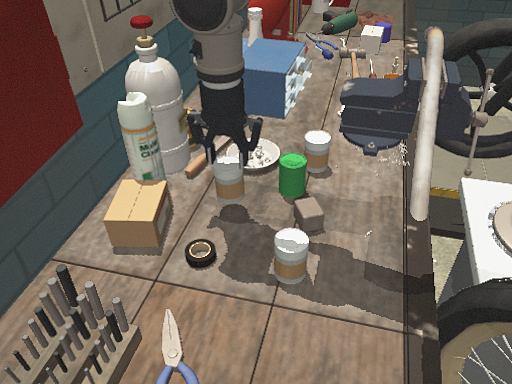

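The first tin stands upright back at its place (317,150). The second, in the gripper at (229,180), weighs about 3.6 N, so it's also part used. The third must be the full one.

```bash
python3 -m inch '[[[0,0,10],[0,0,0],40],[[0,0,10],[0,0,0],40],[[0,0,9],[0,0,0],40],[[0,0,4],[0,0,0],40],[[0,0,2],[0,0,0],40],[[0,0,1],[0,0,0],40],[[0,0,1],[0,0,0],40],[[0,0,1],[0,0,0],40],[[0,0,1],[0,0,0],40],[[0,0,0],[0,0,0],40]]'
```

```text
t: 11.85
ee_pos: [0.625, 0.0709, 0.0568]
tcp_rot: [179.9, 0.0, 89.9]
wrist_force: [-2.1, -1.1, 4.9]
opening: 0.0543
grip_force: 67.1
```

```bash
python3 -m inch '[[[0,0,0],[0,0,0],60],[[0,0,0],[0,0,0],85],[[0,0,0],[0,0,0],85],[[0,0,0],[0,0,0],85],[[0,0,-15],[0,0,0],85],[[0,0,-35],[0,0,0],85],[[0,0,-40],[0,0,0],85],[[0,0,-40],[0,0,0],85],[[0,0,-20],[0,0,0],85],[[0,0,0],[0,0,0],85]]'; python3 -m inch '[[[20,-22,0],[0,0,0],85],[[25,-28,0],[0,0,0],85],[[25,-28,0],[0,0,0],85],[[25,-28,0],[0,0,0],85],[[25,-28,0],[0,0,0],85],[[15,-18,0],[0,0,0],85],[[0,0,0],[0,0,0],85],[[0,0,0],[0,0,0],85]]'
```

```text
t: 12.85
ee_pos: [0.6266, 0.0709, 0.2095]
tcp_rot: [179.6, 0.0, 89.9]
wrist_force: [0.4, -1.0, 0.1]
opening: 0.0849
grip_force: 0.0
t: 13.65
ee_pos: [0.4728, 0.2063, 0.2047]
tcp_rot: [-179.9, 0.0, 89.9]
wrist_force: [0.2, -0.2, 0.8]
opening: 0.0853
grip_force: 0.0
```

```bash
python3 -m inch '[[[0,0,20],[0,0,0],85],[[0,0,30],[0,0,0],85],[[0,0,30],[0,0,0],85],[[0,0,30],[0,0,0],85],[[0,0,20],[0,0,0],85],[[0,0,15],[0,0,0],85],[[0,0,5],[0,0,0],85],[[0,0,0],[0,0,0],85]]'; python3 -m inch '[[[0,0,0],[0,0,0],40],[[0,0,0],[0,0,0],40],[[0,0,0],[0,0,0],40],[[0,0,0],[0,0,0],40],[[0,0,0],[0,0,0],40],[[0,0,0],[0,0,0],40],[[0,0,0],[0,0,0],40],[[0,0,0],[0,0,0],40]]' 80;  python3 -m inch '[[[0,0,-5],[0,0,0],40],[[0,0,-15],[0,0,0],40],[[0,0,-15],[0,0,0],40],[[0,0,-5],[0,0,0],40],[[0,0,0],[0,0,0],40],[[0,0,0],[0,0,0],40],[[0,0,0],[0,0,0],40],[[0,0,0],[0,0,0],40]]'
```

```text
t: 14.45
ee_pos: [0.4732, 0.2055, 0.0546]
tcp_rot: [-179.9, 0.0, 89.8]
wrist_force: [-0.4, -0.3, -0.0]
opening: 0.085
grip_force: 0.0
t: 15.25
ee_pos: [0.4733, 0.2065, 0.0574]
tcp_rot: [179.9, -0.0, 89.9]
wrist_force: [-4.8, -0.6, 10.4]
opening: 0.0529
grip_force: 81.6
t: 16.05
ee_pos: [0.4727, 0.2061, 0.0948]
tcp_rot: [-179.9, 0.0, 89.9]
wrist_force: [0.3, -0.2, -7.7]
opening: 0.052
grip_force: 84.7
```

The third weighs about 7.6 N (0.77 kg), so it's the full one. I'll lift it and carry it over the dish.

```bash
python3 -m inch '[[[0,0,-10],[0,0,0],40],[[0,0,-25],[0,0,0],40],[[0,0,-30],[0,0,0],40],[[0,0,-30],[0,0,0],40],[[0,0,-20],[0,0,0],40],[[0,0,-5],[0,0,0],40],[[0,0,0],[0,0,0],40]]'; python3 -m inch '[[[-10,5,0],[0,0,0],40],[[-20,9,0],[0,0,0],40],[[-25,12,0],[0,0,0],40],[[-25,12,0],[0,0,0],40],[[-25,12,0],[0,0,0],40],[[-25,12,0],[0,0,0],40],[[-25,12,0],[0,0,0],40],[[-25,12,0],[0,0,0],40],[[-25,12,0],[0,0,0],40],[[-25,12,0],[0,0,0],40]]'; python3 -m inch '[[[-25,12,0],[0,0,0],40],[[-25,12,0],[0,0,0],40],[[-20,10,0],[0,0,0],40],[[-15,7,0],[0,0,0],40],[[-6,3,0],[0,0,0],40],[[0,0,5],[0,0,0],40],[[0,0,10],[0,0,0],40],[[0,0,10],[0,0,0],40],[[0,0,5],[0,0,0],40],[[0,0,0],[0,0,0],40]]'; python3 -m inch '[[[0,0,0],[0,0,0],40],[[0,0,0],[0,0,0],40],[[0,0,0],[0,0,0],40],[[0,0,0],[0,0,0],40],[[0,0,0],[0,0,0],40]]'
python3 - <<'E'
from plant import get_image
import cv2,numpy as np
a=get_image('side');b=get_image('top')
cv2.imwrite('pics/f.png',cv2.resize(np.hstack([a,b]),(800,300),interpolation=cv2.INTER_AREA))
E
```

```text
t: 16.75
ee_pos: [0.4732, 0.2063, 0.2161]
tcp_rot: [179.9, -0.0, 89.9]
wrist_force: [-0.2, -0.1, -8.3]
opening: 0.0521
grip_force: 86.0
t: 17.75
ee_pos: [0.5822, -0.026, 0.2135]
tcp_rot: [-179.8, -0.0, 89.8]
wrist_force: [0.6, 0.1, -6.2]
opening: 0.0526
grip_force: 85.8
t: 18.75
ee_pos: [0.6255, -0.1143, 0.1842]
tcp_rot: [-179.9, -0.0, 89.9]
wrist_force: [0.0, 0.3, -7.2]
opening: 0.0526
grip_force: 85.7
t: 19.25
ee_pos: [0.6264, -0.1152, 0.1858]
tcp_rot: [180.0, 0.0, 89.9]
wrist_force: [-0.1, -0.5, -7.0]
opening: 0.0524
grip_force: 85.8
```

View pics/f.png

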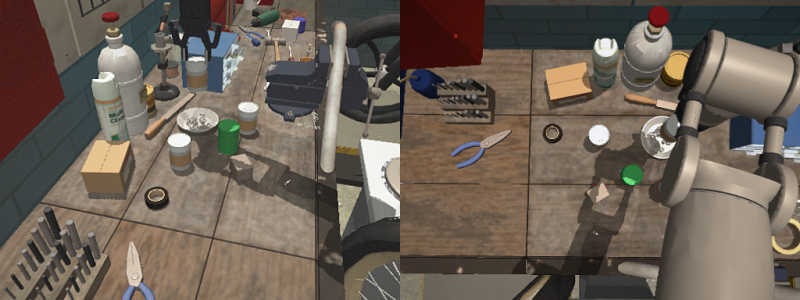

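The side view shows the full tin held upright above the dish (tin at about (196,72), dish at (197,122)). The other two tins stand upright, and the tape, block and dish are where they started. I'm handing in.

```bash
python3 -c "
from plant import env
print(env.hand_in())"
```

```text
the job is handed in; nothing more can be done
None
```

I handed in the job with the full tin (about 0.75 kg by wrist force) held upright and still, about 0.1 m above the dish and centred over it; the two lighter tins (about 0.40 and 0.37 kg) stand upright on the bench, and no result was returned.

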